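Fetch the powder tray from under the bench shelf and stack it

TASK

Draw the blue tray with its two powder jars out from under the low bench shelf by its front pull bar, until it stands wholly clear of the shelf, and let go of it there. Then take it by its middle handle and lower it gently onto the grey tray, front to front, so that all four corner lugs drop fully home in the grey tray's sockets. The jars stay upright in their places, and the grey tray and the other things on the bench stay where they are.

Things in the scene. Friction and masses are not known exactly. Their poses are not given: they have to be found in the camera images.
- upper_tray_mid (a point): Centre (half-way up, 56 mm over the lug tips) of the blue stacking tray to be moved: 136 mm deep (x), 186 mm wide (y), 112 mm high, loose, about 0.55 to 0.75 kg with its two jars. x points from its front (pull bar) to its back, y along its long sides, z up. It starts half under the low shelf, front out, standing on its lugs. Long walls 65 mm high, end walls 101 mm, corner posts 112 mm.
- upper_tray_pull (a point): Middle of the blue tray's black pull bar: round, 10 mm thick, 94 mm long along the tray's y, 108 mm in front (-x) of the tray's centre, 55 mm above the lug tips, on two studs 41 mm either side of its middle; 35 mm free between bar and front wall. Axes as the tray's.
- upper_tray_handle (a point): Middle of the blue tray's black lifting handle, right over the tray's centre, 99 mm above the lug tips: a flat bar 64 mm long along the tray's x, 10 mm thick along its y, 18 mm high (90 to 108 mm above the lug tips), on two posts. The jars beside it end 82 mm above the lug tips. Axes as the tray's. At the start the shelf's edge is over it: no room for a gripper.
- lower_tray_mid (a point): Centre (56 mm above the bench) of the grey tray, on which the blue one is to be stacked: same model, axes and sizes; over 1.2 kg, loose on the open bench; the yellow-lidded jar and the bottle cap in it end below its socket rims (112 mm above the bench). When the blue tray is home, its centre is 100 mm right above this point and its axes are parallel to these.
- shelf_front (a point): Middle of the front lower edge of the low bench shelf, 135 mm above the bench. The shelf is fixed: plywood board 200 mm deep (x), 236 mm wide (y), 16 mm thick, on four thin legs 110 mm either side of its middle; bottles and a jar on it reach 376 mm above the bench. x points from its front edge to its back, y to its left, z up.
- upper_tray: The blue tray; origin under its centre, at the lug tips; axes as above. Four round lugs, 12 mm across, 12 mm long with domed tips, lie 54 mm (x) and 79 mm (y) either side of the centre. Right above each, in the top of a 28 mm square corner post, is a square socket 17 mm wide and 14 mm deep. Trays stack 100 mm apart.
- lower_tray: The grey tray again; origin under its centre at the level of the lug tips. Behind it and to its left stands a tall black drawer cabinet on legs: right side at y = 0.04 m, front at x = 0.60 m (some drawers stick out to 0.55 m), from 0.22 to 0.95 m above the bench; the arm must pass in front of it.
- pink_jar: White powder jar with pink lid, 58 mm across and 66 mm high, loose, 0.12 kg, in the blue tray's left (+y) nest, 60 mm from the tray's centre; origin at the centre of its underside, 16 mm above the lug tips.
- green_jar: White powder jar with green lid, same size, loose, in the blue tray's right (-y) nest, 60 mm from the tray's centre; origin at the centre of its underside, 16 mm above the lug tips.
- soda_pump: Pump bottle, 87 x 67 x 232 mm, loose on the bench left of the low shelf; origin under its middle. To be left alone.
- nail_brush: Purple nail brush, 30 x 86 x 55 mm, loose on the bench left of the grey tray; origin under its middle. To be left alone.
- tape: Roll of masking tape lying flat, 100 mm across, 25 mm high, left of the low shelf; origin under its middle. To be left alone.
Things that resemble listed ones, but are neither listed nor needed, are in the scene too. What is shaped like the pink_jar but red is not meant.

How it is judged:
On the way:
1. the blue tray stands flat on the bench, wholly out from under the low shelf, and the gripper has let go of it (x of upper_tray_mid in the frame of shelf_front below -0.07 m and height (world z) of upper_tray below 0.004 m and angle between upper_tray's own z axis and vertical below 0.04 rad and contact force between upper_tray and the fingers below 0.05 N), for 0.2 s.
At the end, for the whole second after the job is handed in: Blue tray home on the grey one: centres within 6 mm in plan and 96-103 mm apart in height, parallel within 0.06 rad (level 0.03), pull bars on the same side; grey tray flat on the bench; both jars in their nests (68 mm from the centre at most), upright within 0.1 rad; tray released, at rest (horizontal distance between upper_tray_mid and lower_tray_mid below 0.006 m and z of upper_tray_mid in the frame of lower_tray_mid between 0.096 and 0.103 m and angle between the x axis of upper_tray_mid and the x axis of lower_tray_mid, either way round below 0.06 rad and x of upper_tray_pull in the frame of lower_tray_mid below -0.08 m and angle between the z axis of upper_tray_mid and the z axis of lower_tray_mid, either way round below 0.03 rad and angle between lower_tray's own z axis and vertical below 0.03 rad and height (world z) of lower_tray below 0.004 m and horizontal distance between each of pink_jar, green_jar and upper_tray_mid below 0.068 m and z of each of pink_jar, green_jar in the frame of upper_tray below 0.022 m and angle between each of pink_jar, green_jar's own z axis and vertical below 0.1 rad and linear speed of upper_tray below 0.02 m/s and contact force between upper_tray and the fingers below 0.05 N); the robot touches nothing.
It fails at once if a jar tips over by more than 0.4 rad (angle between any of pink_jar, green_jar's own z axis and vertical above 0.4 rad).
It fails at once if the blue tray is dropped or forced onto the grey one (more than 45 N between them) (contact force between upper_tray and lower_tray above 45 N).
It fails at once if the grey tray is shoved more than 30 mm (distance of lower_tray from where it was at the start of the episode above 0.03 m).
It fails at once if the pump bottle, the nail brush or the tape is moved more than 25 mm (distance of any of soda_pump, nail_brush, tape from where it was at the start of the episode above 0.025 m).
It also fails if it takes over 54 s, if anything falls off the work surface, if the arm or the gripper's body presses on something with over 40 N, if the wrist force passes 120 N, or if a joint passes its speed limit or range.

ROBOT

A 7-joint arm with a two-finger parallel gripper is mounted at the origin on a cart in front of the work surface, level with it; the furniture and walls round the work are solid. World frame = base frame: x ahead of the robot, y to its left, z up, the work surface at z = 0. Lengths are in m, angles in rad, forces in N, time in s.
With the tool pointing down it reaches from about 0.425 to 0.925 m from the base axis. Payload 6.8 kg.
Tool frame: the origin (TCP) lies at the very end of the fingers, on their centre line; the grasp point (between the pads) lies manip.grip_depth behind it (manip.grip_depth is the distance from the TCP to the grasp point, in m); z points along the fingers, y is the direction in which the jaws open and shut (so a half turn about z gives the same grasp; the last joint's range is limited). The gripper opens to 85 mm and grips with 20 to 120 N. Pads are 22 mm wide; open, the fingers measure 114 mm over their backs; the gripper's body (76 mm by 85 mm) begins 54 mm behind the grasp point. The pads swing forward as they close: fully open they stand 13 mm farther back than shut.
Start: joints at [-1.381, 0.477, 0.022, 1.555, -0.011, 1.109, -0.083], TCP at [0.198, 0.645, 0.231] pointing down, gripper open.
Joint ranges: [-2.96, 2.96], [-0.34, 2.1], [-1.41, 1.46], [0.24, 2.44], [-1.37, 4.51], [0.17, 1.92], [-2.96, 2.96]. Speed limits (rad/s): [2.39, 2.39, 3.14, 3.14, 3.14, 3.14, 3.14].

INTERFACE

Orientations are given as a 3x3 rotation matrix whose columns are the frame's x, y, z axes.
In Python, from workcell import sensors, read_camera, manip gives the robot as it stands.
- The arm moves only by the tool move_arm, never from a script. Its argument "steps" is a list of rows, each a list of 7 numbers: the shift along the world's x, y, z as a fraction of full scale, then the turn, a rotation vector about the world's x, y, z as a fraction of full scale, then the closure in counts, from 0 (fully open) to 255 (shut). In form: [[dx, dy, dz, rx, ry, rz, claw], ...]. A call has 1 to 10 rows; each row shifts and turns the commanded pose from where the row before left it; what a row does not reach is not made up. Full scale, the value 1, is 0.05 m for a shift and 90 degrees for a turn. A row lasts 1/10 s, in which the tool goes at most 50 mm and 8.59 degrees, less where a joint would pass 70% of its speed; a pose out of reach is approached as far as the arm can. A call with a number of a shift or a turn outside -1 to 1 is refused whole. A call with a gripper value outside its range is refused whole. The fingers move at their own pace and stop on an object; "squeeze" is the grip in N (left out, the last holds). Time passes only in rows, so rows that do not move let the fingers close. It gives the time, the measured TCP pose, the force and the opening at its end, in the units of the state.
- sensors.observe(): the state, without advancing time (a new reading comes with each control period).
- read_camera(name): name is "scene" or "top" or "wrist"; returns a dict with "frame" (400x640x3 uint8, red, green, blue), "intrinsics" (3x3 intrinsics, pixels), "T" (4x4, takes a point from camera to world coordinates); the wrist camera has in their place "T_tool_cam" (4x4, takes a point from camera to tool coordinates, whose origin is the TCP and whose axes are the flange's). Camera axes: x right, y down, z forward; pixel columns grow to the right and rows downward; lengths in m; the calibration is good to about 2 mm. A picture is of the moment at which its call begins: read the wrist's pose just before it. There is no depth.
- manip.finish_job(): hands the job in, once; it reports no verdict.
The state is a dict: "clock": time; "q": joint angles; "joint_vel": joint speeds; "tau": joint torques, N m; "tool_pos": TCP position; "orientation": TCP orientation; "wrist_force": force on the tool from outside, world axes, zero at the start; "torque": the same for the moment, N m; "opening": finger opening in m.
Only numpy, scipy, OpenCV 4.12 (cv2) and the standard library are available. Lean on these libraries where they do the work, as an engineer would, in place of code of your own. Each camera call takes 0.05 s, during which the arm holds its last target.

## Working session

There is one attempt and no reset: what is moved stays moved. The work goes in short steps, Python scripts to look and compute and a tool call to move; the robot and the scene stay as the last step left them, time stands still between calls to the robot, and variables do not carry over. Pictures are saved under pics/ and viewed, and the job is handed in when it is done.

Besides the shell and the picture viewer there is one more tool, called after "Request:" as a command line: name --pt "numbers of a row" for each row, then --argument value for the rest. move_arm: Moves the arm, as the interface text tells. Shift numbers are shares of 0.05 m and turn numbers shares of 90 degrees, none past 1 either way. Its arguments: {"type":"object","properties":{"steps":{"type":"array","items":{"type":"array","items":{"type":"number"}}},"squeeze":{"type":"number"}},"required":["steps"]}

```bash
mkdir -p pics; ls
python3 - <<'E'
from workcell import sensors, read_camera, manip
import cv2, numpy as np
s=sensors.observe();print(s); print(manip.grip_depth)
for n in ["scene","top","wrist"]:
    c=read_camera(n); cv2.imwrite(f"pics/{n}0.png",c["frame"][...,::-1]); np.savez(f"{n}0.npz",**c)
    print(n,[ (k,np.round(v,4).tolist()) for k,v in c.items() if k!="frame"])
E
```

```text
pics
{'clock': 0.0, 'q': array([-1.38108778,  0.47779381,  0.02234711,  1.55645897, -0.01149939,
        1.10928908, -0.08308387]), 'joint_vel': array([-0.00080707, -0.00043122,  0.00053495, -0.00124526,  0.00128758,
        0.00066139,  0.00114103]), 'tau': array([ 5.83587662e-04, -5.96438956e+01,  1.60837054e+00, -2.81191814e+01,
        1.25367130e-02,  9.35553282e-03, -1.84676901e-05]), 'tool_pos': array([0.19790752, 0.64471517, 0.2303269 ]), 'orientation': array([[-9.55991043e-01,  2.93395578e-01, -3.99622428e-04],
       [ 2.93395817e-01,  9.55989403e-01, -1.77652237e-03],
       [-1.39189001e-04, -1.81558702e-03, -9.99998342e-01]]), 'wrist_force': array([0.26150815, 0.24026878, 0.15583544]), 'torque': array([ 0.00289283, -0.00339689,  0.02912746]), 'opening': 0.08524210127352938}
0.0187
scene [('intrinsics', [[415.0808, 0.0, 322.9214], [0.0, 415.0808, 197.6818], [0.0, 0.0, 1.0]]), ('T', [[0.6279, -0.5334, 0.5668, 0.0381], [-0.7782, -0.4447, 0.4435, -0.5477], [0.0155, -0.7195, -0.6943, 0.8177], [0.0, 0.0, 0.0, 1.0]])]
top [('intrinsics', [[416.2821, 0.0, 317.8703], [0.0, 416.2821, 202.0667], [0.0, 0.0, 1.0]]), ('T', [[0.0032, -0.993, 0.118, 0.5113], [-1.0, -0.004, -0.006, -0.0587], [0.0065, -0.1179, -0.993, 1.0305], [0.0, 0.0, 0.0, 1.0]])]
wrist [('intrinsics', [[311.9087, 0.0, 321.4525], [0.0, 311.9087, 199.4272], [0.0, 0.0, 1.0]]), ('T_tool_cam', [[0.0002, -0.9537, -0.3008, 0.0767], [1.0, 0.0, 0.0007, -0.0001], [-0.0007, -0.3008, 0.9537, -0.1433], [0.0, 0.0, 0.0, 1.0]])]
```

View pics/scene0.png

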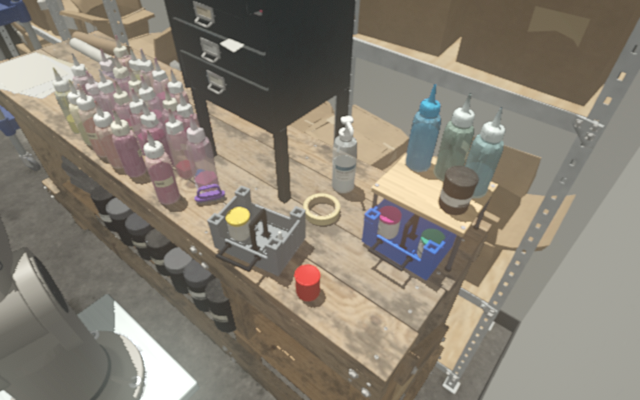

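View pics/top0.png

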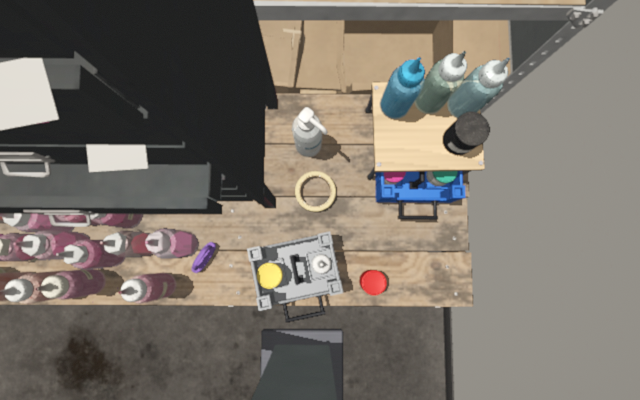

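View pics/wrist0.png

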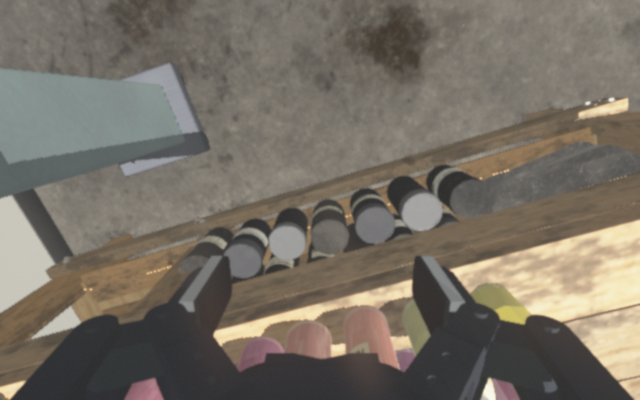

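Run:
```python
import cv2
t=cv2.imread("pics/top0.png"); s=cv2.imread("pics/scene0.png")
cv2.imwrite("pics/c1.png",cv2.resize(t[150:240,360:490],None,fx=6,fy=6,interpolation=cv2.INTER_CUBIC))
cv2.imwrite("pics/c2.png",cv2.resize(t[225:325,240:350],None,fx=6,fy=6,interpolation=cv2.INTER_CUBIC))
cv2.imwrite("pics/c3.png",cv2.resize(s[180:290,350:480],None,fx=5,fy=5,interpolation=cv2.INTER_CUBIC))
cv2.imwrite("pics/c4.png",cv2.resize(s[180:280,200:330],None,fx=6,fy=6,interpolation=cv2.INTER_CUBIC))
```

```text
(no output)
```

View pics/c1.png

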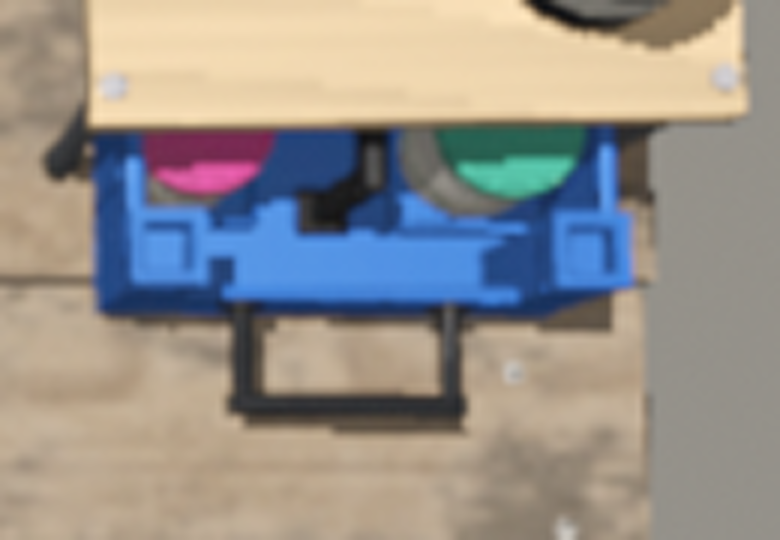

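View pics/c2.png

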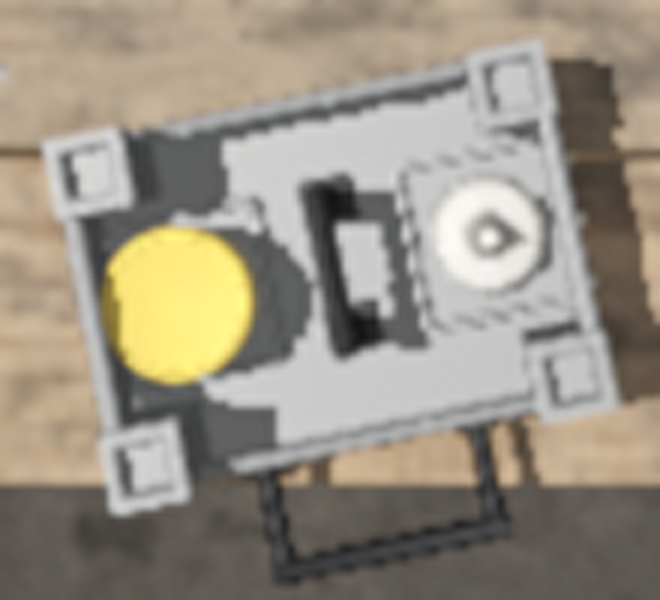

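View pics/c3.png

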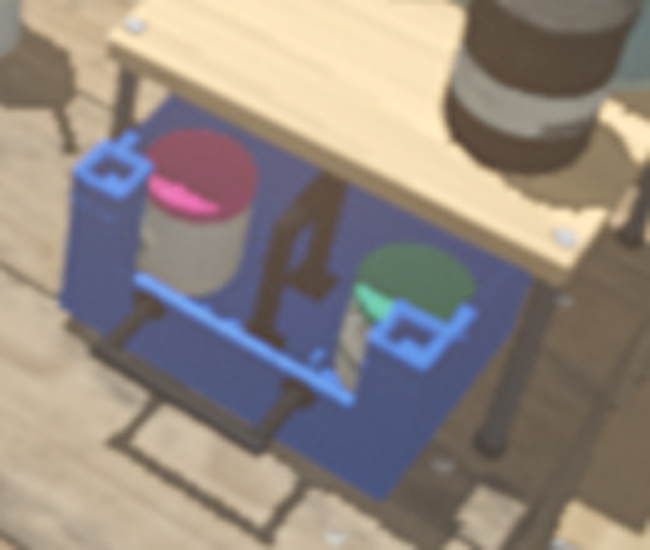

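View pics/c4.png

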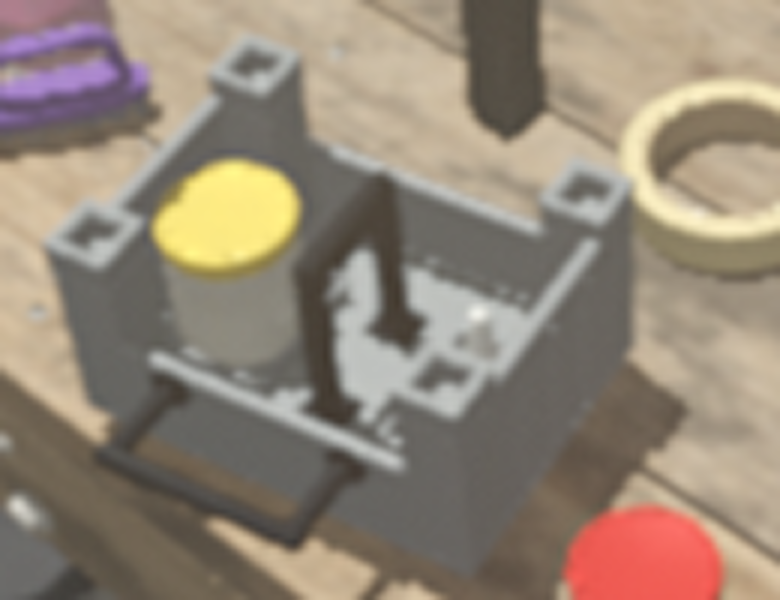

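```bash
cat > h.py <<'E'
import numpy as np, cv2
from scipy.optimize import least_squares
def proj(c,P):
    T=np.asarray(c["T"]);p=(np.atleast_2d(P)-T[:3,3])@T[:3,:3]
    q=p@np.asarray(c["intrinsics"]).T
    return q[:,:2]/q[:,2:]
def unproj(c,uv,z):
    T=np.asarray(c["T"]);K=np.asarray(c["intrinsics"])
    d=T[:3,:3]@np.linalg.solve(K,[uv[0],uv[1],1]);o=T[:3,3]
    return o+d*(z-o[2])/d[2]
def fit(obs,x0,z=0):
    # obs: list (cam, local pts, px)
    def W(p,L):
        c,s=np.cos(p[2]),np.sin(p[2]);L=np.asarray(L,float)
        return np.c_[p[0]+c*L[:,0]-s*L[:,1],p[1]+s*L[:,0]+c*L[:,1],L[:,2]+z]
    f=lambda p:np.concatenate([(proj(c,W(p,L))-px).ravel() for c,L,px in obs])
    r=least_squares(f,x0); return r.x,r.fun.reshape(-1,2)
def crop(p,f,off): return (np.asarray(p,float)+.5)/f-.5+np.asarray(off)
S=lambda a,b,z=.112:[a*.054,b*.079,z]
E
python3 - <<'E'
from h import *
np.set_printoptions(precision=4,suppress=True)
t=np.load("top0.npz");s=np.load("scene0.npz")
L=[S(1,1),S(1,-1),S(-1,1),S(-1,-1)]
pt=crop([(88,175),(508,85),(147,468),(575,377)],6,(240,225))
ps=crop([(257,68),(587,193),(95,237),(443,382)],6,(200,180))
for o in ([(t,L,pt)],[(s,L,ps)],[(t,L,pt),(s,L,ps)]):
    print("grey",*fit(o,[.45,0,.2]))
L=[S(-1,1),S(-1,-1),[-.108,.047,.055],[-.108,-.047,.055]]
pt=crop([(168,248),(590,248),(234,404),(462,404)],6,(360,150))
ps=crop([(113,170),(408,335),(92,350),(265,442)],5,(350,180))
for o in ([(t,L,pt)],[(s,L,ps)],[(t,L,pt),(s,L,ps)]):
    print("blue",*fit(o,[.6,-.3,0]))
# shelf front edge lower z=.135; top z=.151
for p in [(88,125),(748,120)]: print("shelf top edge",unproj(t,crop(p,6,(360,150)),.151))
for p in [(110,45),(572,268)]: print("shelf scene",unproj(s,crop(p,5,(350,180)),.151))
print("red jar",unproj(t,(374,282),.066),unproj(s,(308,276),.066))
print("tape",unproj(t,(316,191),.02),"pump",unproj(t,(308,145),.05), 'brush',unproj(t,(204,257),.03))
for p in [(472,305),(250,305)]: print("bench edge",unproj(t,p,0))
E
```

```text
grey [ 0.4702 -0.014   0.2152] [[-0.0857 -0.0461]
 [ 0.4825 -0.2731]
 [-0.2663  0.4184]
 [-0.1225 -0.1173]]
grey [ 0.4689 -0.0159  0.2108] [[-0.2824 -0.2222]
 [ 0.3246  0.2222]
 [-0.2322 -0.1941]
 [ 0.17    0.0928]]
grey [ 0.4698 -0.0146  0.2134] [[ 0.2255  0.0607]
 [ 0.821  -0.0406]
 [-0.0388  0.5473]
 [ 0.134   0.1403]
 [-0.4647 -0.6129]
 [ 0.1608 -0.3206]
 [-0.3013 -0.6018]
 [ 0.1366 -0.4899]]
blue [ 0.7007 -0.2984  0.0066] [[-0.0125 -0.0235]
 [ 0.2893 -0.1953]
 [-1.0812  0.1643]
 [ 0.7912  0.0501]]
blue [ 0.7017 -0.2973  0.0052] [[-0.4473 -0.5477]
 [ 0.4966 -0.5849]
 [-0.0501 -0.7058]
 [-0.0311  1.6117]]
blue [ 0.701  -0.2979  0.0062] [[-0.2519 -0.1955]
 [ 0.0483 -0.3374]
 [-1.3183  0.0057]
 [ 0.5532 -0.0914]
 [-0.4109 -0.2317]
 [ 0.6179 -0.2597]
 [ 0.0094 -0.3576]
 [ 0.0797  1.9662]]
shelf top edge [ 0.6847 -0.185   0.151 ]
shelf top edge [ 0.6876 -0.4221  0.151 ]
shelf scene [ 0.6804 -0.1912  0.151 ]
shelf scene [ 0.6904 -0.4226  0.151 ]
red jar [ 0.4426 -0.1933  0.066 ] [ 0.4395 -0.197   0.066 ]
tape [ 0.6586 -0.0601  0.02  ] pump [ 0.7662 -0.0404  0.05  ] brush [0.4975 0.2057 0.03  ]
bench edge [ 0.3836 -0.4399  0.    ]
bench edge [0.3823 0.0985 0.    ]
```

Lookalikes: blue tray (top px 420,188) vs. the grey tray (297,270). The pink jar (395,175) is inside the blue tray, and the red jar (374,282) is a decoy on the bench. I choose the blue tray with black pull bar at top px (418,217), confirmed in the crop. Fit: blue at (0.701,-0.298), yaw 0.006; grey at (0.470,-0.015), yaw 0.213. The red jar sits at (0.441,-0.195), so the pull has to stop with the tray centre above about x = 0.55. First I go up and around, in front of the cabinet.

Request:
move_arm --pt "0 0 0.65 0 0 0 0" --pt "0 0 0.65 0 0 0 0" --pt "0.1 -0.2 0.65 0 0 0 0" --pt "0.2 -0.4 0.65 0 0 -0.04 0" --pt "0.32 -0.57 0 0 0 -0.04 0" --pt "0.32 -0.57 0 0 0 -0.04 0" --pt "0.32 -0.57 0 0 0 -0.04 0" --pt "0.32 -0.57 0 0 0 -0.04 0" --pt "0.32 -0.57 0 0 0 -0.04 0" --pt "0.32 -0.57 0 0 0 -0.04 0"

```text
clock: 1.15
tool_pos: [0.3095, 0.4429, 0.3611]
orientation: [[-0.738, 0.674, -0.0], [0.674, 0.738, -0.0], [-0.0, -0.0, -1.0]]
wrist_force: [0.8, 0.0, 0.5]
opening: 0.0856
```

Request:
move_arm --pt "0.3 -0.74 0 0 0 -0.04 0" --pt "0.3 -0.74 0 0 0 -0.04 0" --pt "0.3 -0.74 0 0 0 -0.04 0" --pt "0.3 -0.74 0 0 0 -0.04 0" --pt "0.3 -0.74 0 0 0 -0.04 0" --pt "0.3 -0.74 0 0 0 -0.04 0" --pt "0.2 -0.74 0 0 0 -0.04 0" --pt "0.2 -0.74 0 0 0 -0.04 0" --pt "0.2 -0.74 0 0 0 -0.04 0" --pt "0.2 -0.74 0 0 0 -0.04 0"

```text
clock: 2.15
tool_pos: [0.439, 0.0726, 0.3613]
orientation: [[-0.201, 0.98, -0.0], [0.98, 0.201, 0.0], [0.0, 0.0, -1.0]]
wrist_force: [0.7, 0.2, -0.2]
opening: 0.0851
```

Request:
move_arm --pt "0.2 -0.74 0 0 0 -0.04 0" --pt "0.2 -0.74 0 0 0 -0.04 0" --pt "0.2 -0.74 0 0 0 -0.04 0" --pt "0.3 -0.7 0 0 0 0 60" --pt "0.3 -0.7 0 0 0 0 120" --pt "0.3 -0.7 0 0 0 0 150" --pt "0.3 -0.7 0 0 0 0 150" --pt "0 -0.3 0 0 0 0 150" --pt "0 0 0 0 0 0 150" --pt "0 0 0 0 0 0 150"

```text
clock: 3.15
tool_pos: [0.5288, -0.1911, 0.361]
orientation: [[-0.016, 1.0, -0.001], [1.0, 0.016, 0.001], [0.001, -0.001, -1.0]]
wrist_force: [0.8, 0.9, 0.2]
opening: 0.0356
```

Run:
```python
from workcell import sensors, read_camera, manip
import cv2, numpy as np
s=sensors.observe();print(s['tool_pos'],s['orientation'],s['q'],s['opening'])
c=read_camera("wrist"); cv2.imwrite("pics/w1.png",c["frame"][...,::-1])
c.update(p=s['tool_pos'],R=s['orientation']);np.savez("w1.npz",**c)
```

```text
[ 0.52881543 -0.191113    0.36098733] [[-1.60593109e-02  9.99870800e-01 -6.94562482e-04]
 [ 9.99870847e-01  1.60597361e-02  6.11103414e-04]
 [ 6.22178949e-04 -6.84658878e-04 -9.99999572e-01]] [-0.44331952  0.23707023  0.8363879   1.69611045 -0.18273769  1.29034103
  0.44626062] 0.035567271330079246
```

View pics/w1.png

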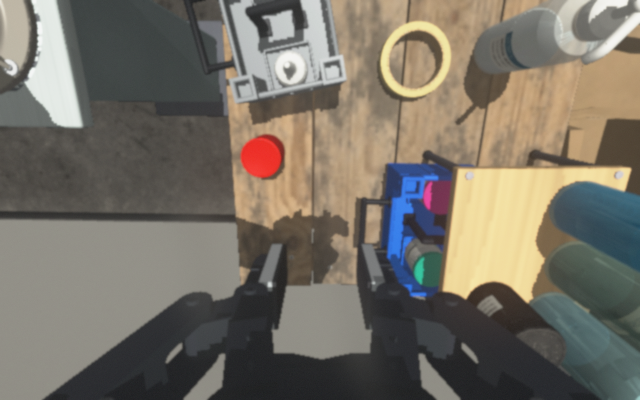

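```bash
cat >> h.py <<'E'
def wcam(f):
    c=dict(np.load(f)); M=np.eye(4);M[:3,:3]=c["R"];M[:3,3]=c["p"]
    c["T"]=M@c["T_tool_cam"]; return c
def snap(name,out):
    from workcell import sensors, read_camera
    s=sensors.observe(); c=read_camera(name)
    c.update(p=s['tool_pos'],R=s['orientation']); np.savez(out+".npz",**c)
    cv2.imwrite("pics/%s.png"%out,c["frame"][...,::-1]); return s
def mkcrop(src,x0,y0,x1,y1,f,out):
    im=cv2.imread("pics/%s.png"%src)[y0:y1,x0:x1]
    cv2.imwrite("pics/%s.png"%out,cv2.resize(im,None,fx=f,fy=f,interpolation=cv2.INTER_CUBIC))
E
python3 - <<'E'
from h import *
w=wcam("w1.npz")
for L in [(-.108,.047,.055),(-.108,-.047,.055),(-.054,.079,.112),(-.054,-.079,.112)]:
    c,s=np.cos(.006),np.sin(.006); print(L,proj(w,[.701+c*L[0]-s*L[1],-.298+s*L[0]+c*L[1],L[2]]))
mkcrop("w1",340,150,470,310,4,"w1c")
E
```

```text
(-0.108, 0.047, 0.055) [[363.00518433 197.68950165]]
(-0.108, -0.047, 0.055) [[360.05556565 253.95064886]]
(-0.054, 0.079, 0.112) [[411.25602849 187.45427525]]
(-0.054, -0.079, 0.112) [[400.78630108 292.39428174]]
```

View pics/w1c.png

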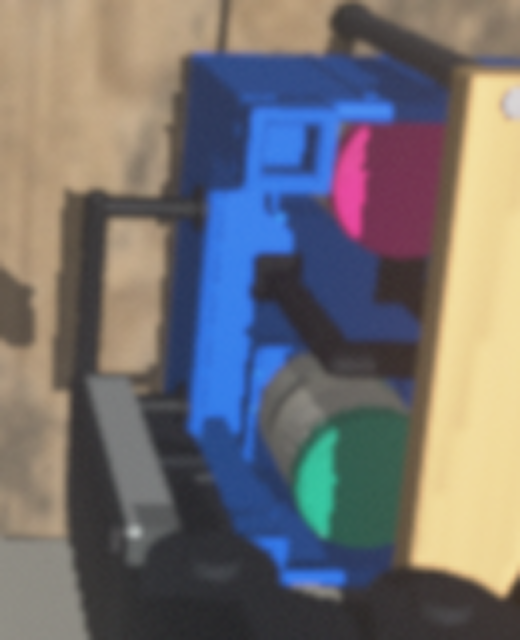

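Bar end and socket in the wrist view match the prediction to within 1 px. Now I go over the bar and down.

Request:
move_arm --pt "0.32 -0.54 0 0 0 -0.003 165" --pt "0.32 -0.54 0 0 0 -0.003 165" --pt "0.32 -0.54 0 0 0 0 165" --pt "0.32 -0.53 0 0 0 0 165" --pt "0 0 -0.6 0 0 0 165" --pt "0 0 -0.8 0 0 0 165" --pt "0 0 -0.8 0 0 0 165" --pt "0 0 -0.8 0 0 0 165" --pt "0 0 -0.6 0 0 0 165" --pt "0 0 0 0 0 0 165"

```text
clock: 4.2
tool_pos: [0.5914, -0.295, 0.177]
orientation: [[-0.01, 1.0, -0.007], [1.0, 0.01, 0.005], [0.005, -0.007, -1.0]]
wrist_force: [-0.2, 1.4, -0.4]
opening: 0.0302
```

Run:
```python
from h import *
s=snap("wrist","w2"); print(s['tool_pos'],s['opening'],s['q'])
```

```text
[ 0.59140981 -0.29500536  0.1769533 ] 0.030245383198854697 [-0.12226485  0.60799763  0.72717372  1.67188318 -0.45471717  1.04687382
  0.76153013]
```

View pics/w2.png

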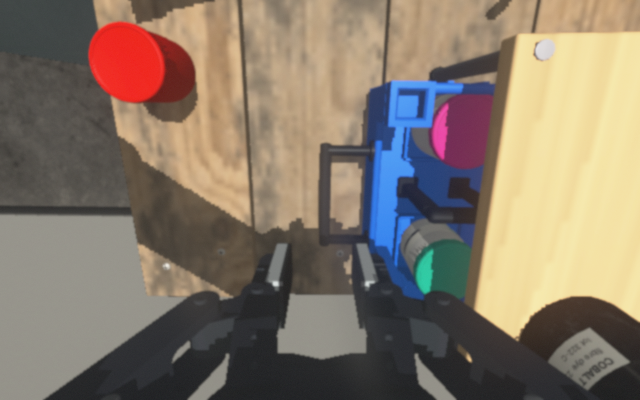

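Request:
move_arm --pt "0 0 -0.5 0 0 0 165" --pt "0 0 -0.5 0 0 0 165" --pt "0 0 -0.5 0 0 0 165" --pt "0 0 0 0 0 0 165"

```text
clock: 4.65
tool_pos: [0.593, -0.2975, 0.1057]
orientation: [[-0.008, 1.0, -0.002], [1.0, 0.008, 0.002], [0.002, -0.002, -1.0]]
wrist_force: [-0.8, 0.4, -0.4]
opening: 0.03
```

Run:
```python
from h import *
s=snap("wrist","w3"); print(s['tool_pos'],s['opening'],s['q'])
snap("top","t3");mkcrop("t3",340,130,500,250,5,"t3c")
```

```text
[ 0.59299901 -0.29749825  0.10565628] 0.030031469301809985 [-0.08302721  0.68680658  0.67200996  1.71873431 -0.5185906   0.92374994
  0.80926128]
```

View pics/w3.png

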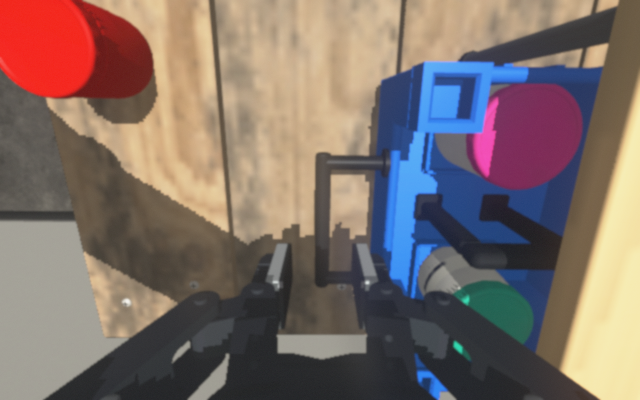

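View pics/t3c.png

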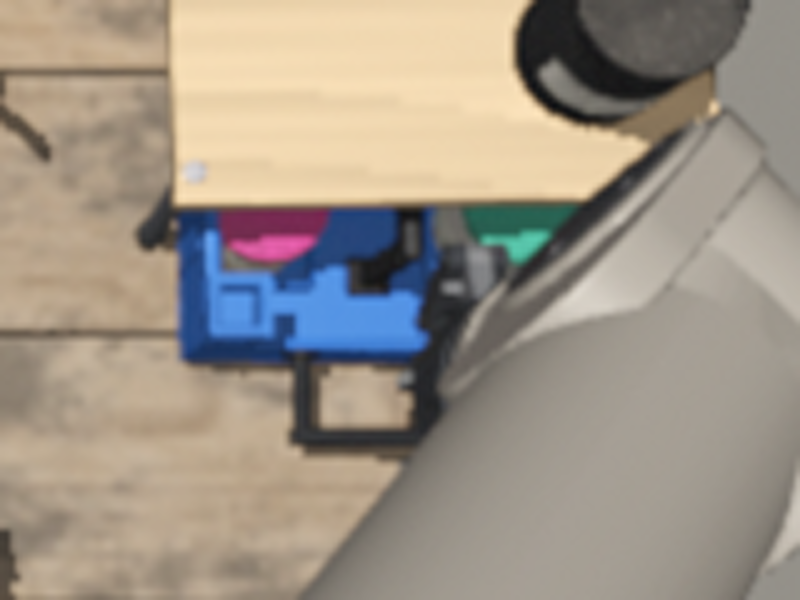

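Request:
move_arm --pt "0 0 -0.4 0 0 0 165" --pt "0 0 -0.4 0 0 0 165" --pt "0 0 -0.4 0 0 0 165" --pt "0 0 -0.16 0 0 0 165" --pt "0 0 0 0 0 0 165"

```text
clock: 5.25
tool_pos: [0.5936, -0.2992, 0.0392]
orientation: [[-0.007, 1.0, 0.001], [1.0, 0.007, -0.0], [-0.0, 0.001, -1.0]]
wrist_force: [-0.1, -0.2, -0.2]
opening: 0.0302
```

Run:
```python
from h import *
s=snap("wrist","w4"); print(s['tool_pos'],s['opening'],s['q'],s['wrist_force'])
snap("scene","s4");mkcrop("s4",320,80,520,290,3,"s4c")
```

```text
[ 0.593617   -0.29923347  0.03915668] 0.030198835058466104 [-0.04207821  0.7676354   0.61221104  1.74461512 -0.57961403  0.81672498
  0.85405389] [-0.082912   -0.22529597 -0.23076131]
```

View pics/w4.png

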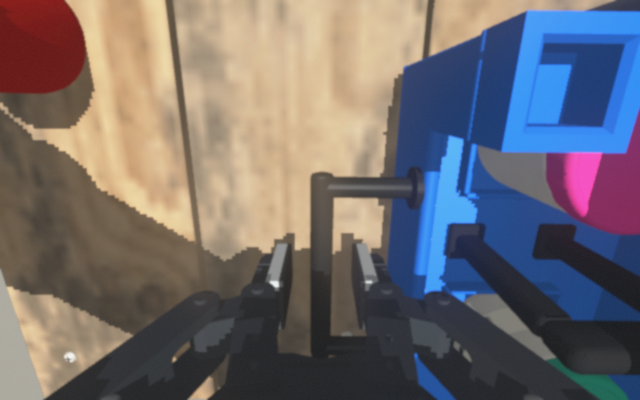

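View pics/s4c.png

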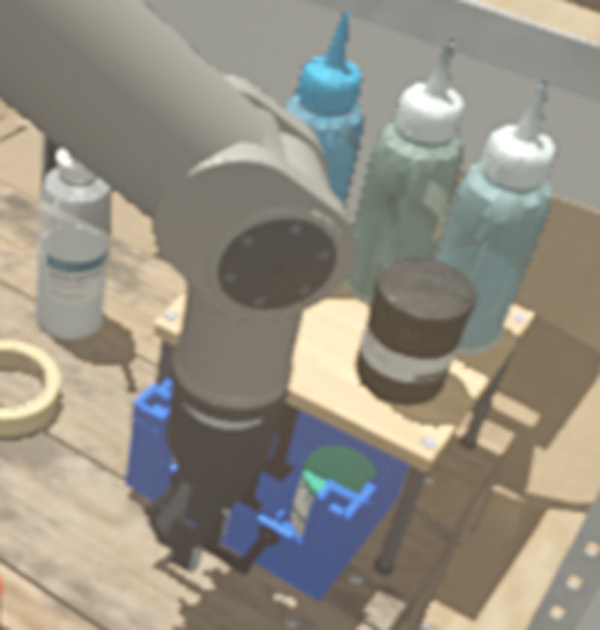

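Bar centred between the pads, no contact. Closing.

Request:
move_arm --pt "0 0 0 0 0 0 255" --pt "0 0 0 0 0 0 255" --pt "0 0 0 0 0 0 255" --pt "0 0 0 0 0 0 255" --squeeze 30

```text
clock: 5.75
tool_pos: [0.5936, -0.2996, 0.0392]
orientation: [[-0.007, 1.0, 0.001], [1.0, 0.007, -0.0], [-0.0, 0.001, -1.0]]
wrist_force: [-1.2, 0.1, 5.8]
opening: 0.0085
```

Request:
move_arm --pt "-0.03 0 0 0 0 0 255" --pt "-0.06 0 0 0 0 0 255" --pt "-0.1 0 0 0 0 0 255" --pt "-0.12 0 0 0 0 0 255" --pt "-0.12 0 0 0 0 0 255" --pt "-0.12 0 0 0 0 0 255" --pt "-0.12 0 0 0 0 0 255" --pt "-0.12 0 0 0 0 0 255" --pt "-0.12 0 0 0 0 0 255" --pt "-0.12 0 0 0 0 0 255"

```text
clock: 6.75
tool_pos: [0.5442, -0.299, 0.039]
orientation: [[-0.008, 1.0, 0.005], [1.0, 0.008, -0.001], [-0.001, 0.005, -1.0]]
wrist_force: [6.2, -1.0, 0.6]
opening: 0.0089
```

Request:
move_arm --pt "-0.15 0 0 0 0 0 255" --pt "-0.15 0 0 0 0 0 255" --pt "-0.15 0 0 0 0 0 255" --pt "-0.15 0 0 0 0 0 255" --pt "-0.15 0 0 0 0 0 255" --pt "-0.15 0 0 0 0 0 255" --pt "-0.15 0 0 0 0 0 255" --pt "-0.12 0 0 0 0 0 255" --pt "-0.06 0 0 0 0 0 255" --pt "0 0 0 0 0 0 255"

```text
clock: 7.75
tool_pos: [0.481, -0.2993, 0.0389]
orientation: [[-0.007, 1.0, 0.002], [1.0, 0.007, -0.0], [-0.0, 0.002, -1.0]]
wrist_force: [2.4, -0.1, 4.9]
opening: 0.009
```

Run:
```python
from h import *
s=snap("top","t5"); print(s['tool_pos'],s['wrist_force'])
mkcrop("t5",340,130,500,270,5,"t5c")
```

```text
[ 0.48101669 -0.29931422  0.03885284] [ 2.37546764 -0.05937867  4.86538088]
```

View pics/t5c.png

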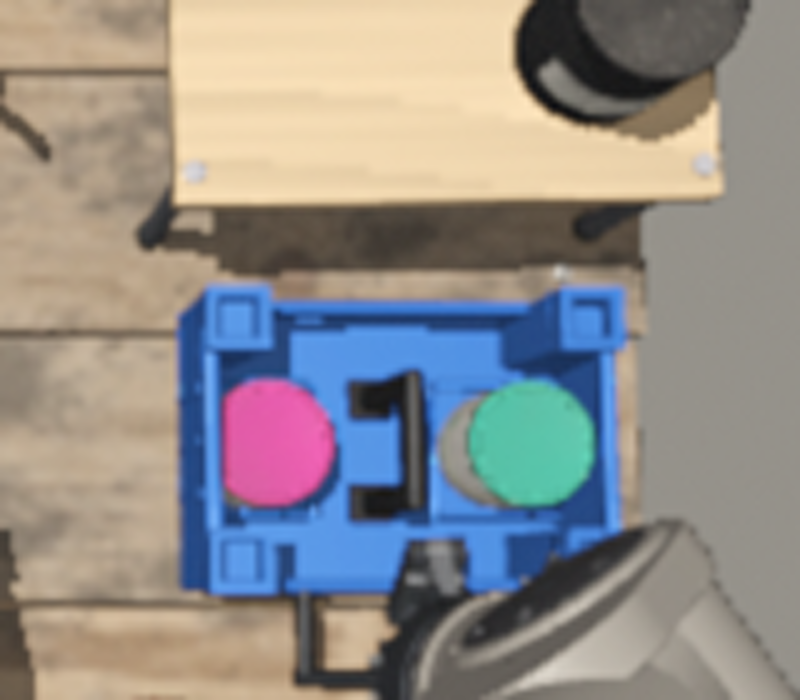

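Tray clear of the shelf, jars in place. Releasing and rising.

Request:
move_arm --pt "0 0 0 0 0 0 165" --pt "0 0 0 0 0 0 165" --pt "0 0 0 0 0 0 165" --pt "0 0 0 0 0 0 165" --pt "0 0 0 0 0 0 165" --pt "0 0 0 0 0 0 165" --pt "0 0 0.2 0 0 0 165" --pt "0 0 0.4 0 0 0 165" --pt "0 0 0.6 0 0 0 165" --pt "0 0 0.7 0 0 0 165"

```text
clock: 8.8
tool_pos: [0.4793, -0.2989, 0.1343]
orientation: [[-0.007, 1.0, -0.002], [1.0, 0.007, 0.0], [0.001, -0.002, -1.0]]
wrist_force: [1.5, -0.7, 0.1]
opening: 0.0302
```

Request:
move_arm --pt "0 0 0.7 0 0 0 165" --pt "0 0 0.7 0 0 0.09 165" --pt "0 0 0.7 0 0 0.09 165" --pt "0 0 0.2 0 0 0.09 0" --pt "-0.2 0.2 0 0 0 0.09 0" --pt "-0.2 0.2 0 0 0 0.09 0" --pt "-0.2 0.2 0 0 0 0.09 0" --pt "-0.2 0.2 0 0 0 0.09 0" --pt "0 0 0 0 0 0.09 0" --pt "0 0 0 0 0 0.09 0"

```text
clock: 9.8
tool_pos: [0.4395, -0.2591, 0.2491]
orientation: [[-0.959, 0.282, 0.001], [0.282, 0.959, 0.0], [-0.001, 0.0, -1.0]]
wrist_force: [0.6, -0.1, -0.0]
opening: 0.0852
```

Run:
```python
from h import *
s=snap("top","t6"); print(s['tool_pos'],s['orientation'],s['wrist_force'],s['q'])
mkcrop("t6",360,170,480,280,6,"t6c")
snap("scene","s6");mkcrop("s6",320,180,470,290,5,"s6c")
snap("wrist","w6")
```

```text
[ 0.43950367 -0.25908297  0.24907326] [[-9.59390496e-01  2.82080260e-01  7.76527967e-04]
 [ 2.82080513e-01  9.59390707e-01  2.36848742e-04]
 [-6.78183360e-04  4.46273840e-04 -9.99999670e-01]] [ 0.5881509  -0.10507279 -0.00251923] [-0.09096574  0.19896255  0.58216994  1.95391908 -0.1282485   1.02391153
  1.83382158]
```

View pics/t6c.png

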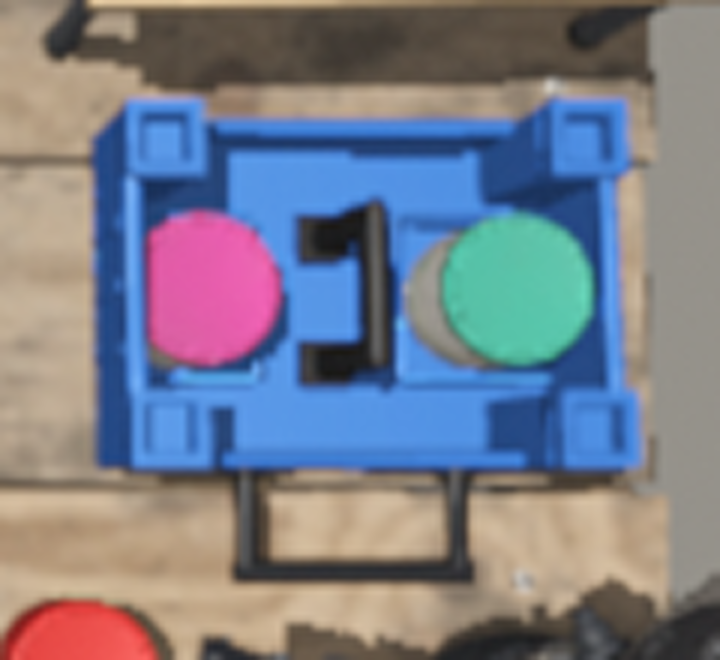

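View pics/s6c.png

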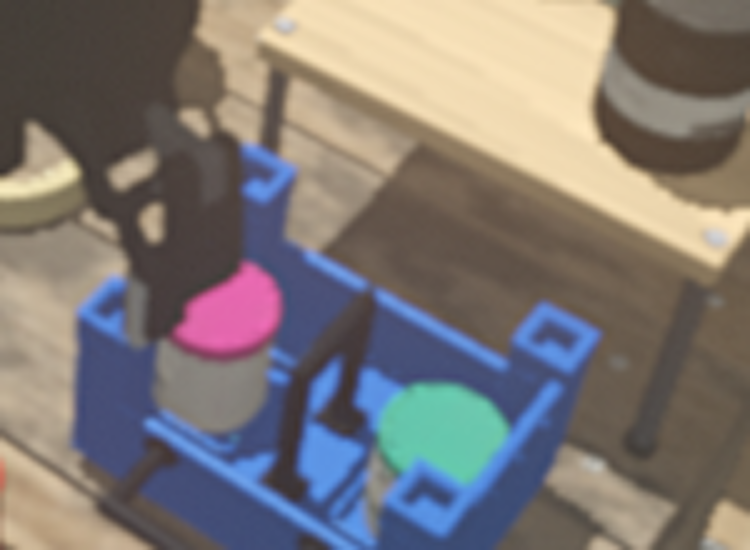

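View pics/w6.png

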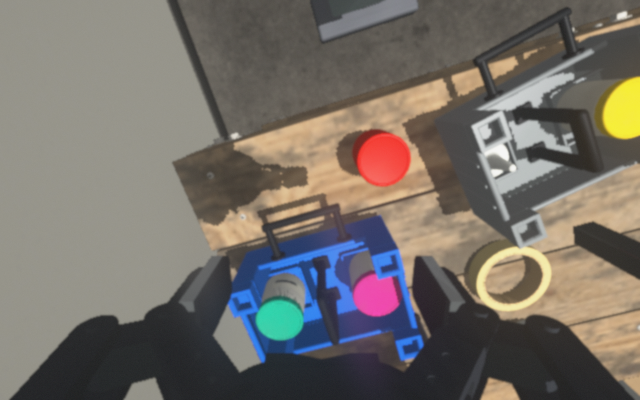

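Run:
```python
from h import *
np.set_printoptions(precision=4,suppress=True)
t=np.load("t6.npz");s=np.load("s6.npz")
L=[S(1,1),S(1,-1),S(-1,1),S(-1,-1)]
pt=crop([(165,140),(590,139),(172,429),(600,427)],6,(360,170))
print(*fit([(t,L,pt)],[.6,-.3,0]))
L2=[S(1,-1),S(-1,-1)]
ps=crop([(558,338),(438,500)],5,(320,180))
print(*fit([(s,L2,ps)],[.6,-.3,0]))
print(*fit([(t,L,pt),(s,L2,ps)],[.6,-.3,0]))
print(unproj(t,crop((376,290),6,(360,170)),.108))
```

```text
[ 0.5887 -0.2979  0.0058] [[-0.0015 -0.283 ]
 [-0.1609 -0.2313]
 [-0.0802  0.1691]
 [ 0.2408  0.3296]]
[ 0.5885 -0.2998  0.0279] [[ 0.0387 -0.073 ]
 [-0.0359  0.0616]]
[ 0.589  -0.2986  0.0119] [[ 0.1931 -0.2288]
 [ 0.015  -0.6023]
 [ 0.4146  0.223 ]
 [ 0.7156 -0.0535]
 [-0.2398  0.0636]
 [-1.09   -0.2225]]
[ 0.5863 -0.2967  0.108 ]
```

Request:
move_arm --pt "0.3 -0.08 0 0 0 0.031 130" --pt "0.5 -0.12 0 0 0 0.031 130" --pt "0.6 -0.16 0 0 0 0.031 130" --pt "0.6 -0.16 0 0 0 0.031 130" --pt "0.6 -0.16 0 0 0 0.031 130" --pt "0.38 -0.1 0 0 0 0.031 130" --pt "0 0 -0.5 0 0 0 130" --pt "0 0 -0.5 0 0 0 130" --pt "0 0 -0.5 0 0 0 130" --pt "0 0 0 0 0 0 130"

```text
clock: 10.95
tool_pos: [0.5869, -0.297, 0.1698]
orientation: [[-1.0, 0.003, -0.007], [0.003, 1.0, 0.002], [0.007, 0.002, -1.0]]
wrist_force: [-0.4, 0.1, 0.7]
opening: 0.042
```

Request:
move_arm --pt "0 0 0 0 0 0 130"

```text
clock: 11.05
tool_pos: [0.589, -0.2984, 0.1737]
orientation: [[-1.0, 0.002, -0.001], [0.002, 1.0, -0.0], [0.001, -0.0, -1.0]]
wrist_force: [-0.6, -0.3, 0.9]
opening: 0.0419
```

Run:
```python
from h import *
s=snap("wrist","w7"); print(s['tool_pos'],s['orientation'],s['wrist_force'],s['q'],s['opening'])
w=wcam("w7.npz")
print(proj(w,[[.5885+.032,-.298,.108],[.5885-.032,-.298,.108],[.5885-.054,-.298+.079,.112],[.5885-.054,-.298-.079,.112]]))
```

```text
[ 0.58904282 -0.29836954  0.17370079] [[-9.99998613e-01  1.54087655e-03 -6.32803482e-04]
 [ 1.54108229e-03  9.99998760e-01 -3.24762033e-04]
 [ 6.32302279e-04 -3.25736785e-04 -9.99999747e-01]] [-0.57333924 -0.29277638  0.86331707] [ 0.04753796  0.54269157  0.46558693  1.67141455 -0.27946975  0.99455676
  2.17830652] 0.04188810857034488
[[322.08614365 253.64971261]
 [322.02134783 168.99891944]
 [443.88948284 136.75269571]
 [200.16166596 137.07373661]]
```

View pics/w7.png

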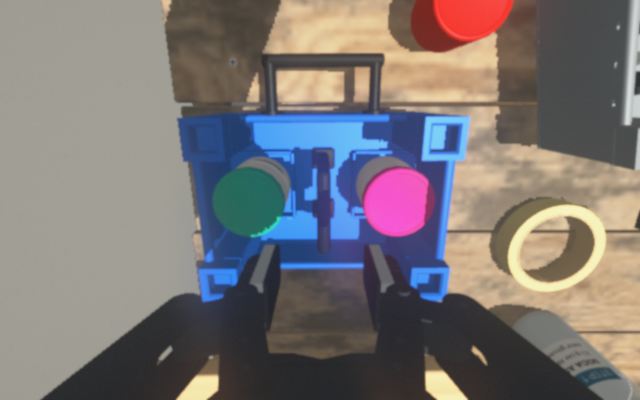

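Request:
move_arm --pt "0 0 -0.3 0 0 0 130" --pt "0 0 -0.4 0 0 0 130" --pt "0 0 -0.4 0 0 0 130" --pt "0 0 -0.3 0 0 0 130" --pt "0 0 -0.2 0 0 0 130" --pt "0 0 -0.1 0 0 0 130" --pt "0 0 0 0 0 0 130" --pt "0 0 0 0 0 0 130"

```text
clock: 11.9
tool_pos: [0.5895, -0.2985, 0.089]
orientation: [[-1.0, -0.0, 0.001], [-0.0, 1.0, -0.0], [-0.001, -0.0, -1.0]]
wrist_force: [0.1, 0.2, -0.6]
opening: 0.0418
```

Run:
```python
from h import *
s=snap("wrist","w8"); print(s['tool_pos'],s['orientation'],s['wrist_force'],s['opening'])
snap("scene","s8");mkcrop("s8",320,120,470,290,4,"s8c")
```

```text
[ 0.58951615 -0.29854546  0.08898405] [[-9.99999346e-01 -4.64299203e-04  1.04544512e-03]
 [-4.64798100e-04  9.99999778e-01 -4.77017546e-04]
 [-1.04522341e-03 -4.77503155e-04 -9.99999340e-01]] [ 0.1201192   0.23114458 -0.64069202] 0.04176424728761899
```

View pics/w8.png

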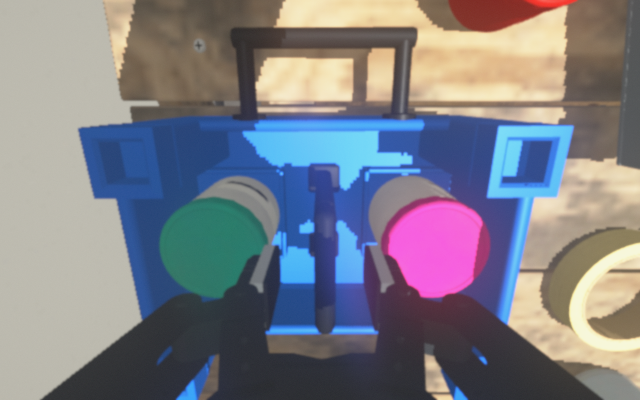

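View pics/s8c.png

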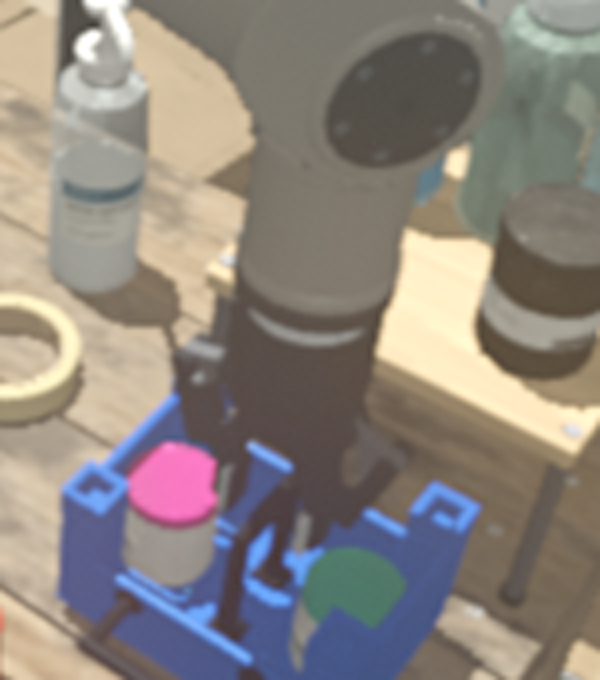

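Request:
move_arm --pt "0 0 -0.05 0 0 0 130" --pt "0 0 0 0 0 0 255" --pt "0 0 0 0 0 0 255" --pt "0 0 0 0 0 0 255" --pt "0 0 0 0 0 0 255" --pt "0 0 0 0 0 0 255" --squeeze 90

```text
clock: 12.6
tool_pos: [0.5892, -0.2979, 0.0861]
orientation: [[-1.0, -0.001, 0.0], [-0.001, 1.0, 0.0], [-0.0, 0.0, -1.0]]
wrist_force: [-1.2, 1.5, 3.7]
opening: 0.0081
```

Run:
```python
from h import *
s=snap("wrist","w9"); print(s['tool_pos'],s['orientation'],s['wrist_force'],s['opening'])
```

```text
[ 0.58917219 -0.29787762  0.08607198] [[-9.99999591e-01 -8.95889678e-04  1.20419737e-04]
 [-8.95832454e-04  9.99999486e-01  4.74422575e-04]
 [-1.20844705e-04  4.74314505e-04 -9.99999880e-01]] [-1.22164868  1.49398317  3.69205957] 0.00808101036366959
```

View pics/w9.png

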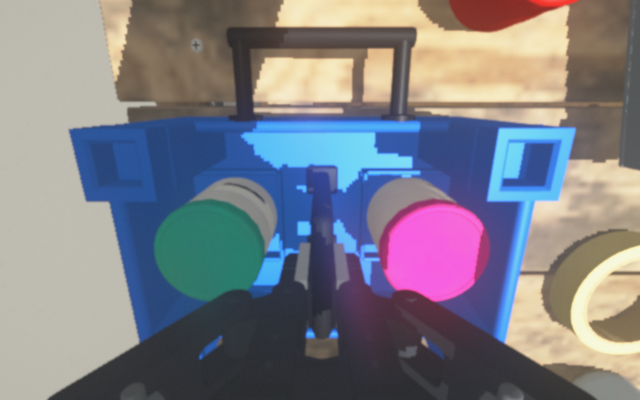

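Request:
move_arm --pt "0 0 0.03 0 0 0 255" --pt "0 0 0.06 0 0 0 255" --pt "0 0 0.12 0 0 0 255" --pt "0 0 0.2 0 0 0 255" --pt "0 0 0.2 0 0 0 255" --pt "0 0 0.1 0 0 0 255" --pt "0 0 0 0 0 0 255"

```text
clock: 13.35
tool_pos: [0.5898, -0.2986, 0.1228]
orientation: [[-1.0, -0.001, 0.002], [-0.001, 1.0, -0.001], [-0.002, -0.001, -1.0]]
wrist_force: [0.2, -0.1, -7.0]
opening: 0.008
```

Run:
```python
from h import *
s=snap("wrist","w10"); print(s['tool_pos'],s['orientation'],s['wrist_force'],s['torque'],s['opening'])
snap("scene","s10");mkcrop("s10",320,120,470,290,4,"s10c")
```

```text
[ 0.58982365 -0.29864681  0.12279292] [[-9.99997099e-01 -6.22879883e-04  2.32701099e-03]
 [-6.24964740e-04  9.99999404e-01 -8.95318260e-04]
 [-2.32645193e-03 -8.96769963e-04 -9.99996892e-01]] [ 0.21940114 -0.05242865 -7.0213785 ] [-0.00324645 -0.05935775  0.02074278] 0.007995376000883693
```

View pics/w10.png

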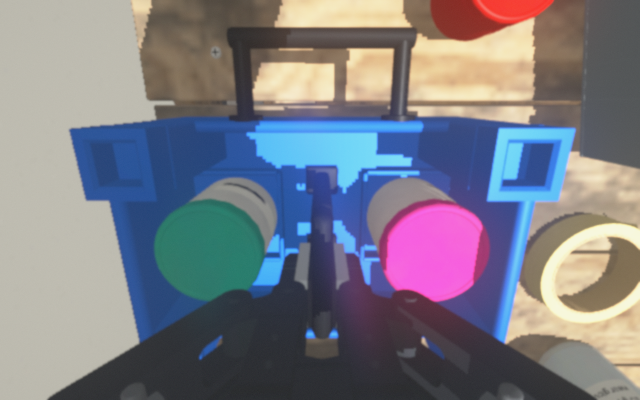

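View pics/s10c.png

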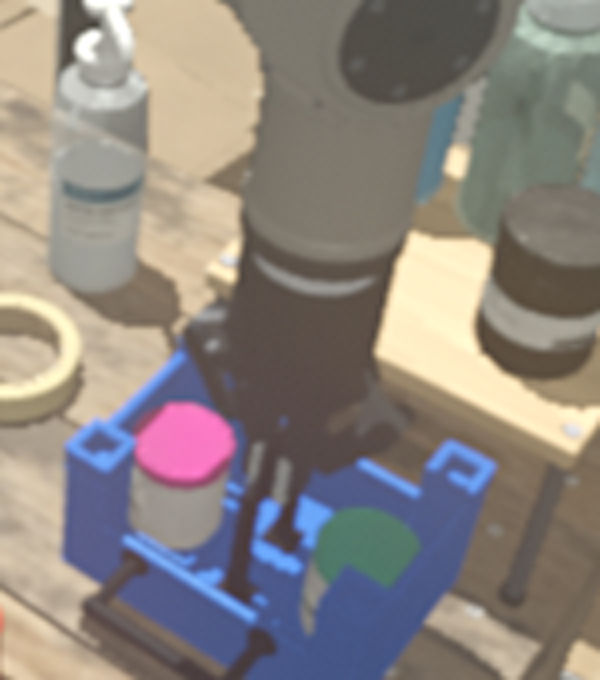

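Request:
move_arm --pt "0 0 0.1 0 0 0 255" --pt "0 0 0.25 0 0 0 255" --pt "0 0 0.4 0 0 0 255" --pt "0 0 0.45 0 0 0 255" --pt "0 0 0.45 0 0 0 255" --pt "-0.05 0.1 0.35 0 0 0 255" --pt "-0.1 0.2 0.2 0 0 0 255" --pt "-0.2 0.3 0.06 0 0 0 255" --pt "-0.3 0.35 0 0 0 0 255" --pt "-0.3 0.4 0 0 0 0.01 255"

```text
clock: 14.45
tool_pos: [0.5402, -0.2294, 0.2341]
orientation: [[-1.0, -0.017, -0.001], [-0.017, 1.0, 0.001], [0.001, 0.001, -1.0]]
wrist_force: [1.1, -0.2, -5.6]
opening: 0.0084
```

Run:
```python
from workcell import sensors
s=sensors.observe();print(s['tool_pos'],s['wrist_force'],s['q'])
```

```text
[ 0.54017538 -0.22935222  0.23406632] [ 1.13622543 -0.23500194 -5.56569552] [-0.08895585  0.354376    0.49334965  1.79489802 -0.19175651  1.04094839
  2.06346122]
```

Request:
move_arm --pt "-0.3 0.45 0 0 0 0.016 255" --pt "-0.3 0.45 0 0 0 0.016 255" --pt "-0.25 0.45 0 0 0 0.016 255" --pt "-0.2 0.45 0 0 0 0.016 255" --pt "-0.15 0.45 0 0 0 0.016 255" --pt "-0.1 0.45 0 0 0 0.016 255" --pt "-0.1 0.4 0 0 0 0.016 255" --pt "-0.05 0.35 0 0 0 0.014 255" --pt "0 0.3 0 0 0 0 255" --pt "0 0.25 0 0 0 0 255"

```text
clock: 15.45
tool_pos: [0.4689, -0.0293, 0.2343]
orientation: [[-0.977, -0.214, 0.0], [-0.214, 0.977, 0.0], [-0.0, 0.0, -1.0]]
wrist_force: [0.3, -0.5, -6.0]
opening: 0.0085
```

Request:
move_arm --pt "0 0.18 0 0 0 0 255" --pt "0 0.1 0 0 0 0 255" --pt "0 0.05 0 0 0 0 255" --pt "0 0 0 0 0 0 255" --pt "0 0 0 0 0 0 255" --pt "0 0 0 0 0 0 255"

```text
clock: 16.05
tool_pos: [0.469, -0.0148, 0.2343]
orientation: [[-0.977, -0.212, -0.0], [-0.212, 0.977, -0.0], [0.0, -0.0, -1.0]]
wrist_force: [-0.1, 0.0, -6.8]
opening: 0.0082
```

Run:
```python
from h import *
s=snap("wrist","w11"); print(s['tool_pos'],s['orientation'],s['wrist_force'],s['opening'],s['q'])
snap("scene","s11");snap("top","t11")
mkcrop("s11",180,90,340,290,4,"s11c")
mkcrop("t11",230,200,360,330,6,"t11c")
```

```text
[ 0.46902344 -0.01483328  0.23426591] [[-9.77373895e-01 -2.11518935e-01 -1.01660559e-04]
 [-2.11518912e-01  9.77373885e-01 -1.95849559e-04]
 [ 1.40786266e-04 -1.69915115e-04 -9.99999976e-01]] [-0.12481941  0.03007603 -6.83703108] 0.0081782310788221 [-0.41919872  0.12801538  0.34988697  2.04528573 -0.05260846  0.97672869
  1.74144638]
```

View pics/w11.png

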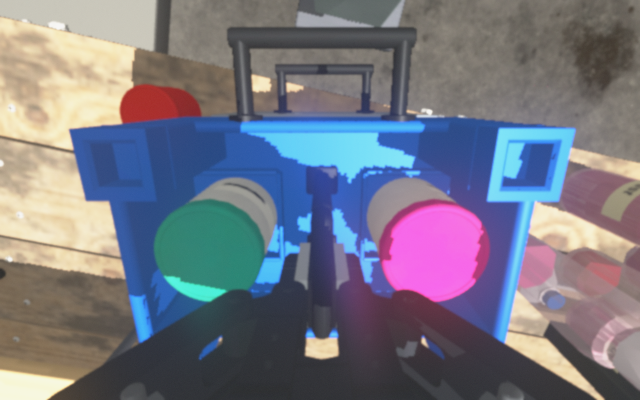

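View pics/s11c.png

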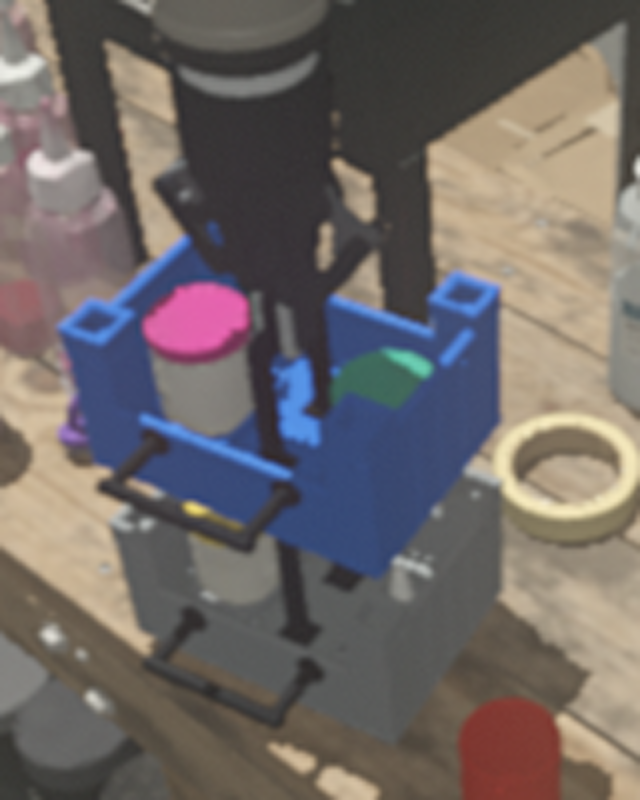

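View pics/t11.png

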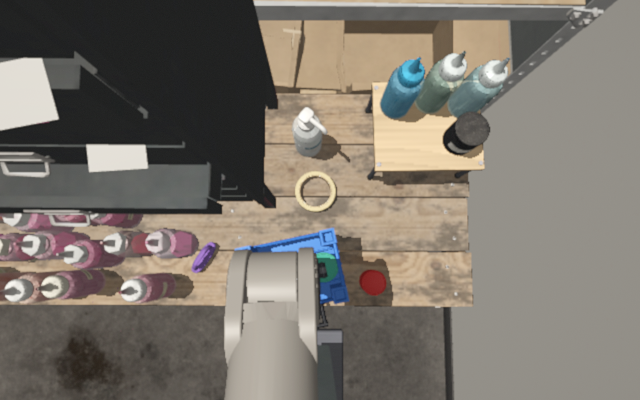

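Run:
```python
from h import *
mkcrop("w11",220,15,430,130,4,"w11c")
mkcrop("s11",190,160,320,280,6,"s11d")
```

```text
(no output)
```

View pics/w11c.png

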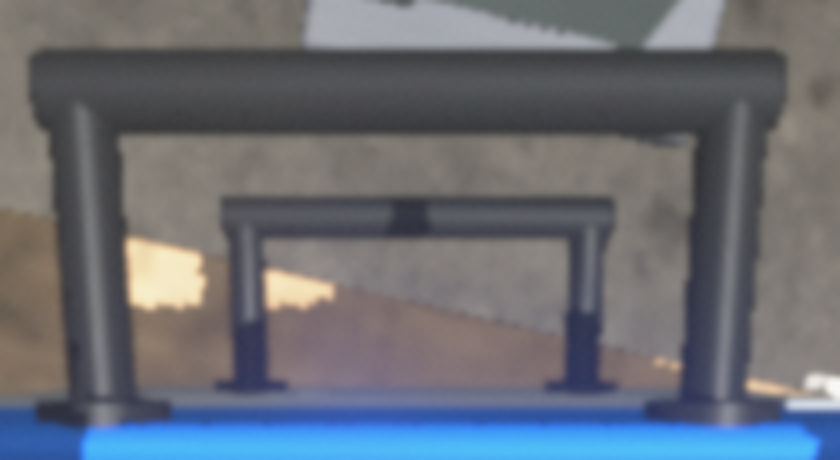

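View pics/s11d.png

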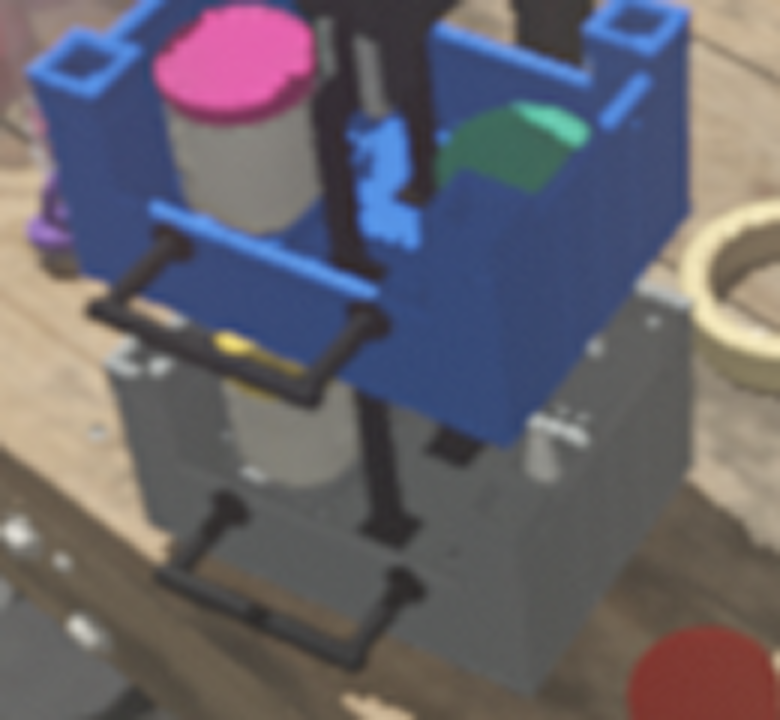

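Run:
```python
from h import *
np.set_printoptions(precision=4,suppress=True)
w=wcam("w11.npz");s=np.load("s11.npz")
B=crop([(32,90),(785,90)],4,(220,15));G=crop([(221,217),(613,217)],4,(220,15))
LB=[[-.108,-.047,.055],[-.108,.047,.055]]
zb=.2343-.086
for dz in (0,-.004,.004):
    b,rb=fit([(w,LB,B)],[.47,-.01,.2],zb+dz); g,rg=fit([(w,LB,G)],[.47,-.01,.2]); 
    print(dz,"blue",b,np.abs(rb).max(),"grey",g,np.abs(rg).max(),"d",(g-b))
# blue front sockets in wrist
# scene bars
Bs=crop([(308,390),(93,308)],6,(190,160));Gs=crop([(357,660),(163,573)],6,(190,160))
b,rb=fit([(s,LB,Bs)],[.47,-.01,.2],zb); g,rg=fit([(s,LB,Gs)],[.47,-.01,.2]); print("scene",b,rb,g,rg,g-b)
# blue sockets scene
L=[S(-1,1),S(1,-1)]
b2,r=fit([(s,L,crop([(83,63),(636,25)],6,(190,160)))],[.47,-.01,.2],zb);print(b2,r)
```

```text
0 blue [ 0.4696 -0.0146  0.2133] 0.725070968672469 grey [ 0.4704 -0.0123  0.2134] 0.06468275802507151 d [0.0008 0.0024 0.    ]
-0.004 blue [ 0.4688 -0.0148  0.2134] 2.80797924759932 grey [ 0.4704 -0.0123  0.2134] 0.06468275802507151 d [0.0016 0.0025 0.    ]
0.004 blue [ 0.4704 -0.0145  0.2133] 1.454403744447859 grey [ 0.4704 -0.0123  0.2134] 0.06468275802507151 d [0.0001 0.0022 0.    ]
scene [ 0.4704 -0.0132  0.2118] [[ 1.0699  0.9367]
 [-1.1053 -1.1085]] [ 0.4712 -0.0141  0.1989] [[ 0.7368  0.5858]
 [-0.7592 -0.6818]] [ 0.0008 -0.0009 -0.0129]
[ 0.4677 -0.0167  0.2059] [[-0.2299 -0.0284]
 [ 0.2364 -0.0298]]
```

Request:
move_arm --pt "0.02 0.026 -0.1 0 0 0.001 255" --pt "0 0 -0.2 0 0 0 255" --pt "0 0 -0.15 0 0 0 255" --pt "0 0 -0.1 0 0 0 255" --pt "0 0 -0.05 0 0 0 255" --pt "0 0 0 0 0 0 255" --pt "0 0 0 0 0 0 255"

```text
clock: 16.9
tool_pos: [0.4702, -0.0129, 0.2044]
orientation: [[-0.977, -0.214, 0.0], [-0.214, 0.977, 0.0], [-0.0, -0.0, -1.0]]
wrist_force: [0.6, -0.1, -5.6]
opening: 0.0079
```

Run:
```python
from h import *
s=snap("wrist","w12"); print(s['tool_pos'],s['orientation'],s['wrist_force'],s['opening'])
snap("scene","s12");snap("top","t12")
mkcrop("w12",220,15,430,130,4,"w12c")
mkcrop("s12",190,150,320,280,6,"s12c")
mkcrop("t12",230,220,360,330,6,"t12c")
```

```text
[ 0.47021948 -0.01292959  0.20442092] [[-9.76819029e-01 -2.14066673e-01  2.09748904e-04]
 [-2.14066676e-01  9.76819051e-01  8.08563399e-06]
 [-2.06617590e-04 -3.70020497e-05 -9.99999978e-01]] [ 0.55436891 -0.05949438 -5.60940885] 0.007940021542585862
```

View pics/w12c.png

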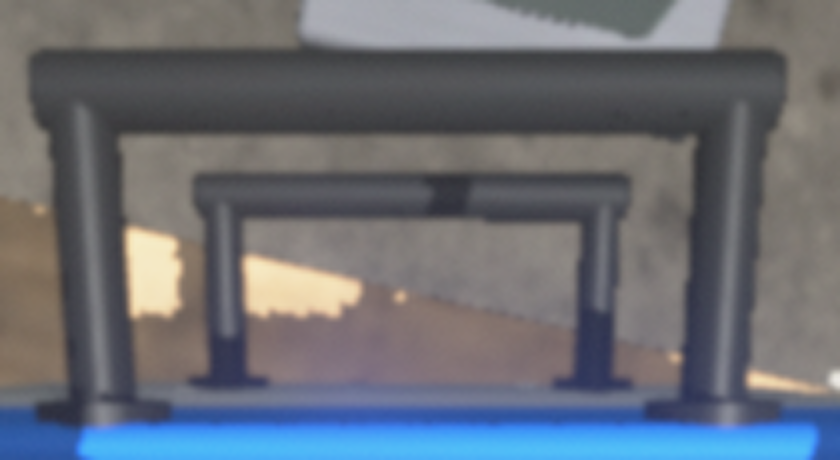

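View pics/s12c.png

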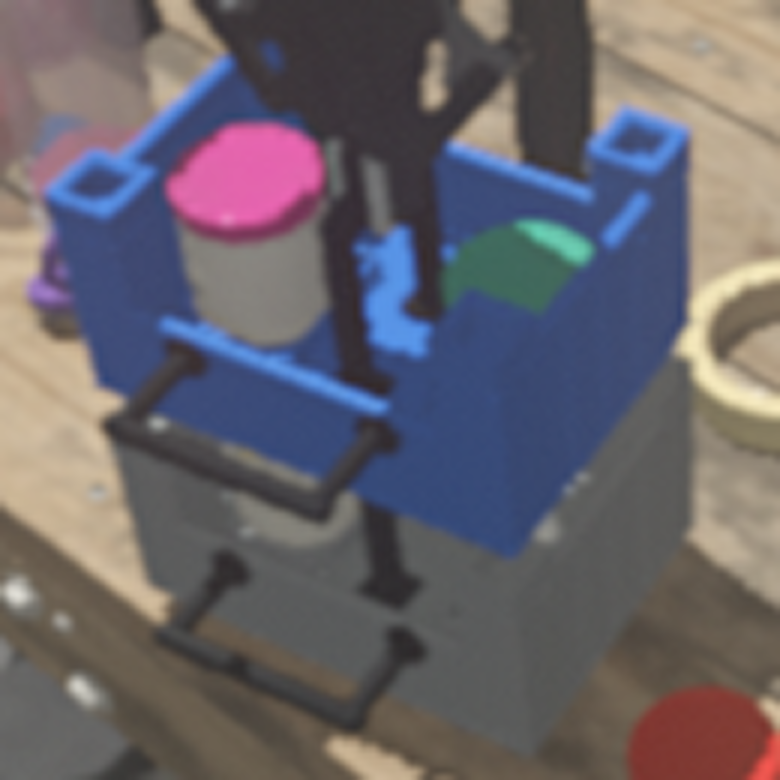

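View pics/t12c.png

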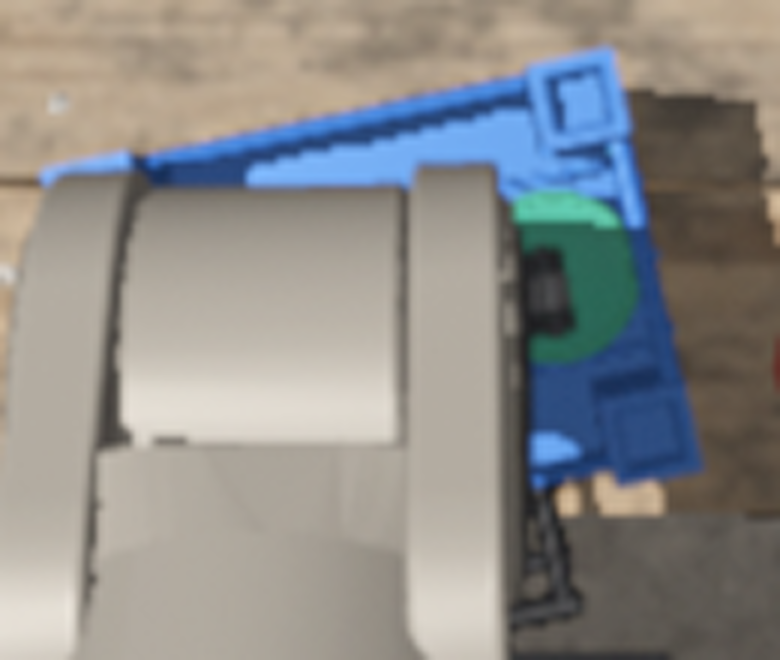

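Run:
```python
from h import *
np.set_printoptions(precision=4,suppress=True)
w=wcam("w12.npz");s=np.load("s12.npz");t=np.load("t12.npz")
B=crop([(32,90),(785,90)],4,(220,15));G=crop([(193,196),(630,196)],4,(220,15))
LB=[[-.108,-.047,.055],[-.108,.047,.055]]
zb=.2044-.086
b,rb=fit([(w,LB,B)],[.47,-.01,.2],zb); g,rg=fit([(w,LB,G)],[.47,-.01,.2]); print("wrist",b,g,g-b,np.abs(rg).max())
b,r=fit([(t,[S(1,-1),S(-1,-1)],crop([(580,98),(648,430)],6,(230,220)))],[.47,-.01,.2],zb);print("top blue",b,r)
b,r=fit([(s,[S(-1,1),S(1,-1)],crop([(103,185),(640,140)],6,(190,150)))],[.47,-.01,.2],zb);print("scene blue",b,r)
```

```text
wrist [ 0.4708 -0.0127  0.216 ] [ 0.4705 -0.012   0.216 ] [-0.0003  0.0007  0.    ] 0.2965473589529779
top blue [ 0.473  -0.0132  0.2035] [[-0.0898 -0.4413]
 [ 0.0888  0.4274]]
scene blue [ 0.4709 -0.0151  0.2254] [[-0.3165 -0.0258]
 [ 0.3261 -0.0507]]
```

Request:
move_arm --pt "-0.02 0 -0.04 0 0 0 255" --pt "0 0 -0.04 0 0 0 255" --pt "0 0 -0.04 0 0 0 255" --pt "0 0 -0.04 0 0 0 255" --pt "0 0 0 0 0 0 255" --pt "0 0 0 0 0 0 255"

```text
clock: 17.65
tool_pos: [0.4691, -0.0129, 0.1962]
orientation: [[-0.977, -0.214, -0.0], [-0.214, 0.977, -0.0], [0.0, -0.0, -1.0]]
wrist_force: [0.0, -0.9, -6.9]
opening: 0.0081
```

Request:
move_arm --pt "0 0 -0.03 0 0 0 255" --pt "0 0 -0.03 0 0 0 255" --pt "0 0 0 0 0 0 255" --pt "0 0 0 0 0 0 255"

```text
clock: 18.05
tool_pos: [0.469, -0.0129, 0.1933]
orientation: [[-0.977, -0.214, -0.0], [-0.214, 0.977, -0.0], [0.0, -0.0, -1.0]]
wrist_force: [0.3, 0.5, -5.4]
opening: 0.008
```

Request:
move_arm --pt "0 0 -0.03 0 0 0 255" --pt "0 0 -0.03 0 0 0 255" --pt "0 0 0 0 0 0 255" --pt "0 0 0 0 0 0 255"

```text
clock: 18.45
tool_pos: [0.469, -0.0129, 0.1902]
orientation: [[-0.977, -0.214, -0.0], [-0.214, 0.977, -0.0], [0.0, -0.0, -1.0]]
wrist_force: [-0.7, 0.6, -6.5]
opening: 0.0084
```

Request:
move_arm --pt "0 0 -0.03 0 0 0 255" --pt "0 0 -0.03 0 0 0 255" --pt "0 0 0 0 0 0 255" --pt "0 0 0 0 0 0 255"

```text
clock: 18.85
tool_pos: [0.469, -0.0129, 0.1872]
orientation: [[-0.977, -0.214, -0.0], [-0.214, 0.977, -0.0], [0.0, -0.0, -1.0]]
wrist_force: [-0.4, -0.0, -7.8]
opening: 0.0082
```

Request:
move_arm --pt "0 0 -0.02 0 0 0 255" --pt "0 0 -0.02 0 0 0 255" --pt "0 0 0 0 0 0 255" --pt "0 0 0 0 0 0 255"

```text
clock: 19.25
tool_pos: [0.4694, -0.0128, 0.1858]
orientation: [[-0.977, -0.214, 0.001], [-0.214, 0.977, 0.0], [-0.001, 0.0, -1.0]]
wrist_force: [-1.6, 0.1, 2.2]
opening: 0.0082
```

Lugs went down without rim contact; the load came off at TCP 0.186, exactly home height. I check by eye, then release.

Run:
```python
from h import *
s=snap("scene","s13");print(s['wrist_force'])
mkcrop("s13",190,150,320,280,6,"s13c")
```

```text
[-1.5863032   0.1334866   2.19769505]
```

View pics/s13c.png

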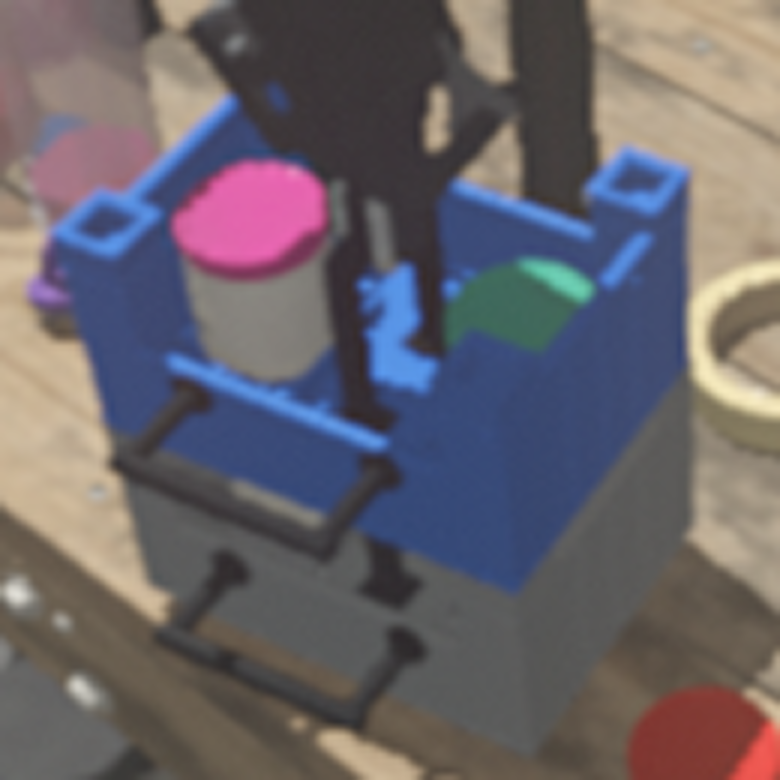

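Walls meet flush. Release and rise.

Request:
move_arm --pt "0 0 0 0 0 0 200" --pt "0 0 0 0 0 0 160" --pt "0 0 0 0 0 0 140" --pt "0 0 0 0 0 0 140" --pt "0 0 0.05 0 0 0 140" --pt "0 0 0.2 0 0 0 140" --pt "0 0 0.3 0 0 0 140" --pt "0 0 0.5 0 0 0 140" --pt "0 0 0.6 0 0 0 140" --pt "0 0 0.6 0 0 0 140"

```text
clock: 20.3
tool_pos: [0.4689, -0.0131, 0.2997]
orientation: [[-0.977, -0.214, 0.0], [-0.214, 0.977, -0.0], [-0.0, -0.0, -1.0]]
wrist_force: [0.8, 0.1, 0.9]
opening: 0.0386
```

Request:
move_arm --pt "0 -0.3 0.4 0 0 0 140" --pt "0 -0.5 0.2 0 0 0 140" --pt "0 -0.7 0 0 0 0 140" --pt "0 -0.7 0 0 0 0 140" --pt "0 -0.7 0 0 0 0 140" --pt "0 -0.7 0 0 0 0 140" --pt "0 -0.7 0 0 0 0 140" --pt "0 -0.4 0 0 0 0 140" --pt "0 0 0 0 0 0 140" --pt "0 0 0 0 0 0 140"

```text
clock: 21.3
tool_pos: [0.469, -0.2477, 0.3282]
orientation: [[-0.977, -0.214, 0.0], [-0.214, 0.977, 0.0], [-0.0, 0.0, -1.0]]
wrist_force: [0.7, -0.1, 0.6]
opening: 0.0384
```

Run:
```python
from h import *
s=snap("scene","s14");print(s['clock'],s['tool_pos'],s['wrist_force'])
snap("top","t14")
mkcrop("s14",190,140,330,280,5,"s14c")
mkcrop("t14",230,220,360,330,6,"t14c")
```

```text
21.3 [ 0.46902242 -0.24766007  0.32817581] [ 0.6847042  -0.10568244  0.55663306]
```

View pics/s14c.png

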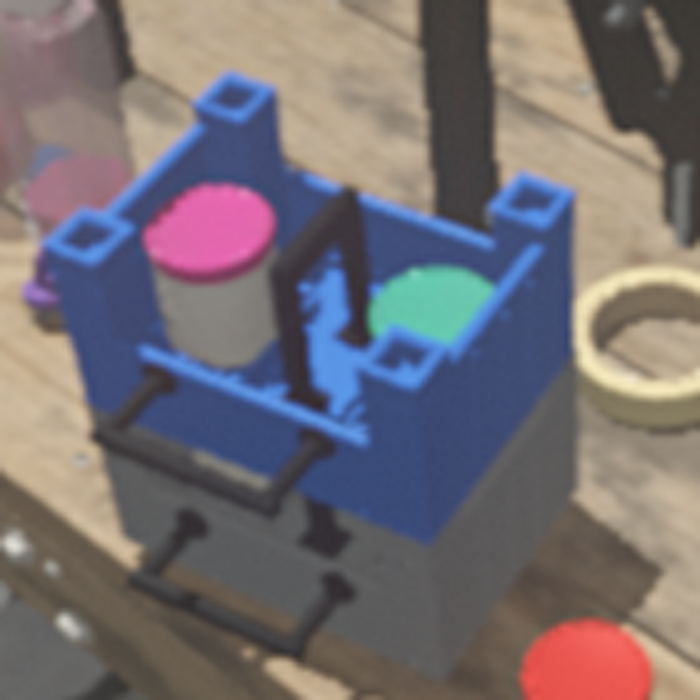

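View pics/t14c.png

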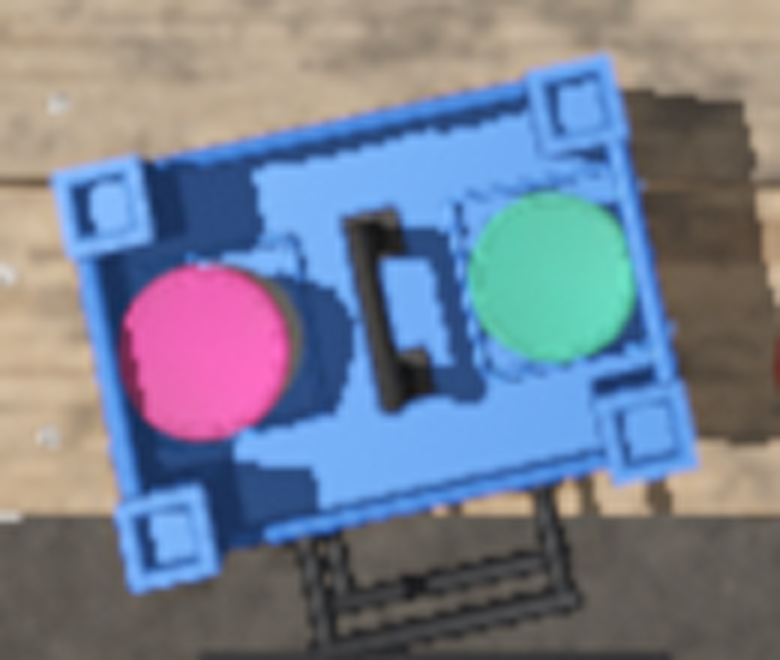

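View pics/t14.png

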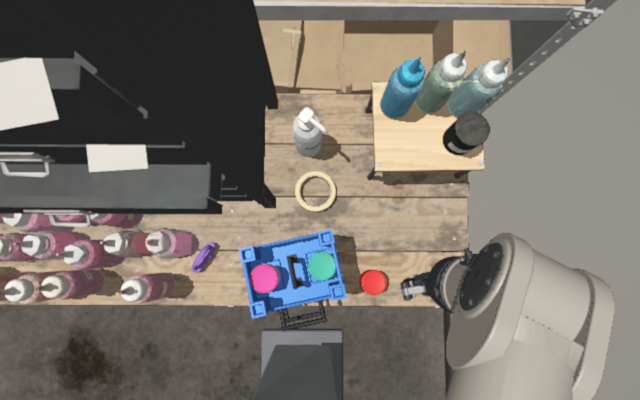

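Run:
```python
from h import *
np.set_printoptions(precision=4,suppress=True)
s=np.load("s14.npz");t=np.load("t14.npz")
L=[S(1,1),S(1,-1),S(-1,1),S(-1,-1)]
pt=crop([(104,205),(578,105),(168,538),(646,431)],6,(230,220))
ps=crop([(236,99),(533,201),(88,237),(403,358)],5,(190,140))
for z in (.094,.1,.106,.112):
    a,r=fit([(t,L,pt)],[.47,0,.2],z);b,q=fit([(s,L,ps)],[.47,0,.2],z);print(z,a,(r**2).sum(),b,(q**2).sum())
```

```text
0.094 [ 0.4701 -0.0136  0.2134] 0.21793922653847106 [ 0.4731 -0.01    0.2174] 0.49729657000797467
0.1 [ 0.4704 -0.0139  0.2134] 0.45273276573068033 [ 0.4689 -0.0152  0.2159] 0.263389037488667
0.106 [ 0.4708 -0.0142  0.2134] 1.7550282742982422 [ 0.4648 -0.0203  0.2144] 1.1548120671449094
0.112 [ 0.4711 -0.0146  0.2133] 4.172555571461313 [ 0.4607 -0.0254  0.2129] 3.238217412734209
```

At z = 0.100 the blue tray's pose matches the grey tray's original pose in each camera within 1 mm (top 0.4704,-0.0139 vs 0.4702,-0.0140; scene 0.4689,-0.0152 vs 0.4689,-0.0159). Handing in.

```bash
python3 -c "
from workcell import manip; print(manip.finish_job())"
```

```text
the job is handed in; nothing more can be done
None
```

I pulled the blue tray out from under the shelf by its bar and let go of it there. Then I lifted it by the middle handle, lowered it onto the grey tray front to front, released it and moved the arm away. I handed the job in at about 21 s; no verdict was reported.

- **Tray pull:** After release the top camera put the tray's centre at about x = 0.589. The shelf's front edge is at about 0.686, so the tray stood roughly 97 mm in front of it, past the required 70 mm.
- **Stacking:** The lugs met no rim contact on the way down. The load came off at the expected seated height, with the wrist force going from -7.8 N to +2.2 N, so about 10 N was resting on the grey tray.
- **Final checks:** At the seated height, each camera puts the blue tray within 1 mm of where it first saw the grey tray. The yaw was 0.213 to 0.216 rad against 0.211 to 0.215 rad.
- **Surroundings:** In the last pictures the jars are upright in their nests and both pull bars are on the same side. The grey tray, red jar, tape, brush and pump bottle look unmoved, and the arm was clear of everything.
- **Disagreements:** While hovering, the wrist camera differed from the other two by 1 to 2 mm in the sideways offset, so I used a compromise. The scene camera's two-point yaw readings were off by up to 0.015 rad, so I did not use them.

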